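Start the hold-down screw in the pit-table car's deep well

TASK

Take the purple winged hold-down screw out of its black stand and lower it into the deep round tower in the middle of the model car. Find the thread starts at the bottom by feel, without forcing the screw, then turn it clockwise until it is fully home with its collar down on the tower's rim, and let go. Leave the battery and the spare wheel where they are.

Things in the scene. Friction and masses are not known exactly. Their poses are not given: they have to be found in the camera images.
- screw: Loose 80 g screw hanging upright by its collar in the stand. Origin: centre of the collar's underside, z up. Above: purple collar, 34 mm wide, 4 mm thick, then an upright purple wing 36 mm long (own x), 12 mm thick (y), 4 to 34 mm over the origin: grip its flat faces from above. Below: 11 mm steel shank with tapered nose ending 66 mm under the origin. Half a turn changes nothing.
- screw_teeth (a point): Point on the screw's axis at its two opposite thread teeth, 55.5 mm below the screw's origin. The teeth are a round cross pin 5 mm thick along the screw's x, reaching 11 mm from the axis each way.
- tower_rim (a point): Centre of the top rim of the purple tower of the fixed model car, 119 mm above the table; z up, x across the car, y along it. Tower 36 mm outside, bore 26 mm, 45 mm deep to the thread. The wheels are 106 mm high, all else on the car is below the rim. Keep the screw's force on tower and thread under 25 N until its teeth have entered the starts, then under 40 N. Home, the screw's collar lies on the rim.
- thread_mouth (a point): Centre of the brass thread's flat top, 45 mm under the rim (axes as the rim's). It is a ledge with a 14 mm hole for the nose and two opposite starts cut through it. The line through the starts is at an unknown angle within 0.85 rad either way of this point's x (not measured: feel it). Within about 0.12 rad of it the teeth drop 9.5 mm; elsewhere they stand on the ledge, collar 13 mm over the rim.
- thread_floor (a point): Point on the well's axis 9.5 mm below the thread mouth, where the teeth's lowest line rests once dropped in (collar 3.5 mm over the rim). From there a clockwise turn (seen from above) leads them down a channel at 2.7 mm per rad; the collar meets the rim after 1.3 rad, a hard stop comes about 1.5 rad from the starts' line. Counter-clockwise is blocked. The thread itself does not turn.
- holder: Fixed black square stand 70 x 70 mm, 72 mm high, pink foot, with a 26 mm hole through its middle in which the screw hangs by its collar. Origin: centre of its underside on the table.
- battery: Loose blue and yellow battery pack 47 x 138 x 25 mm (x, y, z), bystander; origin at the centre of its underside.
- wheel: Loose spare wheel lying flat, 84 mm diameter, 40 mm high, bystander; origin at the centre of its underside.
Not all that is in view belongs to the job. What is shaped like the screw but pink or red is not meant.

How it is judged:
On the way, in this order (a step that is already met when the one before it is completed fails the run):
1. the screw stands in the tower with its teeth down on the thread mouth (horizontal distance between screw and tower_rim below 0.004 m and z of screw in the frame of tower_rim below 0.016 m).
2. both teeth have dropped into the thread starts (horizontal distance between screw and tower_rim below 0.004 m and angle between screw's own z axis and vertical below 0.1 rad and z of screw in the frame of tower_rim below 0.0065 m), for 0.1 s.
At the end, for the whole second after the job is handed in: The screw is turned home in the tower's thread: its collar's underside within 1.2 mm of the rim, within 4 mm of the tower's axis, upright within 4 degrees, at rest and released (z of screw in the frame of tower_rim between -0.003 and 0.0012 m and horizontal distance between screw and tower_rim below 0.004 m and angle between screw's own z axis and vertical below 0.07 rad and linear speed of screw below 0.02 m/s and contact force between screw and the fingers below 0.05 N); the robot touches nothing.
It fails at once if the screw is forced before it has started: its teeth stand on the ledge or higher and it presses on the tower or thread with more than 25 N (contact force between screw and car above 25 N and z of screw in the frame of tower_rim above 0.0105 m).
It fails at once if the screw is forced: it presses on the tower or its thread with more than 40 N (contact force between screw and car above 40 N).
It fails at once if the battery is moved by more than 15 mm (distance of battery from where it was at the start of the episode above 0.015 m).
It fails at once if the spare wheel is moved by more than 15 mm (distance of wheel from where it was at the start of the episode above 0.015 m).
It also fails if it takes over 72 s, if anything falls off the work surface, if the arm or the gripper's body presses on something with over 40 N, if the wrist force passes 120 N, or if a joint passes its speed limit or range.

ROBOT

A 7-joint arm with a two-finger parallel gripper is mounted at the origin on the work surface. World frame = base frame: x ahead of the robot, y to its left, z up, the work surface at z = 0. Lengths are in m, angles in rad, forces in N, time in s.
With the tool pointing down it reaches from about 0.35 to 0.9 m from the base axis. Payload 8.1 kg.
Tool frame: the origin (TCP) lies at the very end of the fingers, on their centre line; the grasp point (between the pads) lies bot.hold_point_z behind it (bot.hold_point_z is the distance from the TCP to the grasp point, in m); z points along the fingers, y is the line along which they close (so a half turn about z gives the same grasp; the last joint's range is limited). The gripper opens to 92 mm and grips with 3 to 60 N. Pads are 19 mm wide; open, the fingers measure 130 mm over their backs; the gripper's body (75 mm by 190 mm) begins 47 mm behind the grasp point.
Start: joints at [-1.26, 0.434, 0.025, 1.573, -0.012, 1.134, -0.075], TCP at [0.251, 0.572, 0.227] pointing down, gripper open.
Joint ranges: [-2.62, 2.62], [-0.44, 2.09], [-1.27, 1.32], [0.08, 2.57], [-1.32, 4.46], [0.12, 2], [-2.74, 2.74]. Speed limits (rad/s): [2.22, 2.22, 3.01, 3.01, 3.14, 3.14, 3.14].

INTERFACE

Orientations are given as a 3x3 rotation matrix whose columns are the frame's x, y, z axes.
In Python, from station import bot gives the robot as it stands.
- The arm moves only by the tool move_arm, never from a script. Its argument "commands" is one flat list of numbers, 7 for each row, row after row: the finger opening in cm, from 0 to 9.18, then the shift along the tool's x, y, z in cm, then the turn, a rotation vector about the tool's x, y, z in rad. A call has exactly 5 rows; each row shifts and turns the commanded pose from where the row before left it, along the tool's axes as they then stand; what a row does not reach is not made up. A row lasts 1/8 s, in which the tool goes at most 62.5 mm and 10.7 degrees, less where a joint would pass 70% of its speed; a pose out of reach is approached as far as the arm can. A call is refused whole if a number of a shift passes 6.25 or a number of a turn 0.188, either way. A call with a gripper value outside its range is refused whole. The fingers move at their own pace and stop on an object; the grip force is fixed at half the most. Time passes only in rows, so rows that do not move let the fingers close, or fill a call up. It gives the time, the measured TCP pose, the force and the opening at its end, in the units of the state.
- bot.state(): the state, without advancing time (a new reading comes with each control period).
- bot.get_image(name): name is "scene" or "top"; returns a dict with "pixels" (384x512x3 uint8, red, green, blue), "range_z" (384x512 float32, m along the optical axis (not along the pixel's ray), 0 where there is no reading), "camera_matrix" (3x3 intrinsics, pixels), "distortion" ([k1, k2, p1, p2, k3] as OpenCV has them; the pictures are not rectified), "rvec" (rotation vector, rad) and "tvec" (3), from world to camera coordinates, as OpenCV has them. Camera axes: x right, y down, z forward; pixel columns grow to the right and rows downward; lengths in m; the calibration is good to about 2 mm. A picture is of the moment at which its call begins.
- bot.job_done(): hands the job in, once; it reports no verdict.
Trained networks look in a picture, given as the dict that the camera call returned (one of the last four; its "shot" number tells which), for a name from the list of things; names that differ only in an ending like _2 or _b are one class to them, and where a whole thing is asked for, a point or a joint stands for the part that bears it (a point fixed in the world has none). Each returns a list of dicts, best first, with "score" (0 to 1); they miss things now and then, are a little off and sometimes report something else, mostly with a low value. They report only what shows in the picture. A call takes as long as a camera call. They do not tell look-alikes from the thing itself.
- bot.boxes_of(picture, label): "centre" ([row, column] as shares, 0 to 1, of the picture: columns of its width, rows of its height, amid what is visible of it).
- bot.silhouettes(picture, label): "mask" (384x512 bool, what is visible of it) and "centre" ([row, column] as shares, 0 to 1, of the picture: columns of its width, rows of its height, amid what is visible of it).
- bot.place_of(picture, label): "centre" ([row, column] as shares, 0 to 1, of the picture: columns of its width, rows of its height: a listed point, or the origin of a listed thing).
The state is a dict: "time": time; "joints": joint angles; "dq": joint speeds; "joint_torque": joint torques, N m; "ee_pos": TCP position; "orientation": TCP orientation; "wrist_force": force on the tool from outside, world axes, zero at the start; "moment": the same for the moment, N m; "opening": finger opening in m.
Only numpy, scipy, OpenCV 4.12 (cv2) and the standard library are available. Lean on these libraries where they do the work, as an engineer would, in place of code of your own. Each camera call takes 0.05 s, during which the arm holds its last target. There are 200 camera calls.

## Working session

There is one attempt and no reset: what is moved stays moved. The work goes in short steps, Python scripts to look and compute and a tool call to move; the robot and the scene stay as the last step left them, time stands still between calls to the robot, and variables do not carry over. Pictures are saved under pics/ and viewed, on a budget of 10 in all, crops included, one or two more only if the job needs it, and the job is handed in when it is done.

Besides the shell and the picture viewer there is one more tool, called by a JSON object that holds its "fn" and its "kwargs", one argument or row to a line. move_arm: Moves the arm, as the interface text tells. Its arguments: {"type":"object","properties":{"commands":{"type":"array","items":{"type":"number"}}},"required":["commands"]}

```bash
ls; mkdir -p pics; cat > h.py <<'E'
import numpy as np, cv2, pickle
from station import bot
def P(pic): return cv2.Rodrigues(np.array(pic["rvec"],float))[0], np.array(pic["tvec"],float).ravel()
def ray(pic,uv):
    R,t=P(pic); n=cv2.undistortPoints(np.array(uv,float).reshape(-1,1,2),np.array(pic["camera_matrix"]),np.array(pic["distortion"])).reshape(-1,2)
    return -R.T@t, np.c_[n,np.ones(len(n))], R, t
def at_z(pic,uv,z):
    c,n,R,t=ray(pic,uv); d=n@R; return c+d*((z-c[2])/d[:,2])[:,None]
def at_depth(pic,uv):
    c,n,R,t=ray(pic,uv); uv=np.array(uv).reshape(-1,2).round().astype(int)
    return (n*pic["range_z"][uv[:,1],uv[:,0]][:,None]-t)@R
def cloud(pic):
    v,u=np.mgrid[:384,:512]; return at_depth(pic,np.c_[u.ravel(),v.ravel()]).reshape(384,512,3)
E
python3 - <<'E'
from h import *
for n in ("scene","top"):
    p=bot.get_image(n); cv2.imwrite(f"pics/{n}0.png",p["pixels"][:,:,::-1])
    R,t=P(p); print(n,"cam",(-R.T@t).round(3))
    for l in ("screw","tower_rim","holder","battery","wheel"):
        print(l,[(round(d["score"],2),(np.array(d["centre"])[::-1]*[512,384]).round(1)) for d in bot.place_of(p,l)[:3]])
print(bot.state(),bot.hold_point_z)
E
```

```text
pics
scene cam [ 1.123 -0.201  0.554]
screw [(0.79, array([203.9, 191.2])), (0.57, array([162.8, 205. ]))]
tower_rim [(0.82, array([331.4, 155.7])), (0.42, array([183.4, 303.9]))]
holder [(0.82, array([164.9, 228.4]))]
battery [(0.71, array([183.6, 304.6]))]
wheel [(0.88, array([167.1, 175.2])), (0.4, array([185.1, 302.7]))]
top cam [ 0.367 -0.059  1.165]
screw [(0.7, array([316.2, 191.6])), (0.57, array([361.1, 180.7]))]
tower_rim [(0.71, array([154.3, 186.2]))]
holder [(0.58, array([312.7, 191. ]))]
battery [(0.61, array([307. , 121.2]))]
wheel [(0.86, array([305.5, 271.3])), (0.43, array([308.6, 120.9]))]
{'time': 0.6, 'joints': array([-1.25960236,  0.43450589,  0.02501981,  1.57319459, -0.01159098,
        1.13400578, -0.0750752 ]), 'dq': array([ 0.00090298, -0.00086061,  0.0006152 ,  0.00070038, -0.00012896,
        0.00126775,  0.00043089]), 'joint_torque': array([-5.05633288e-04, -6.67337894e+01,  9.83889922e-01, -3.14686954e+01,
       -6.04519621e-02,  3.28898616e-02,  1.78057667e-05]), 'ee_pos': array([0.25134742, 0.57224807, 0.22674051]), 'orientation': array([[-9.15572080e-01,  4.02153907e-01,  3.75683642e-05],
       [ 4.02153908e-01,  9.15572080e-01,  2.04813929e-05],
       [-2.61598732e-05,  3.38604559e-05, -9.99999999e-01]]), 'wrist_force': array([-0.55373317, -0.23514378,  0.59276335]), 'moment': array([-0.00680997,  0.01683536, -0.03154109]), 'opening': 0.09132106590700158} 0.0188
```

View pics/scene0.png

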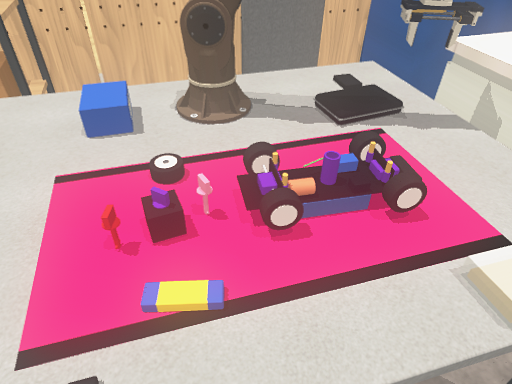

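View pics/top0.png

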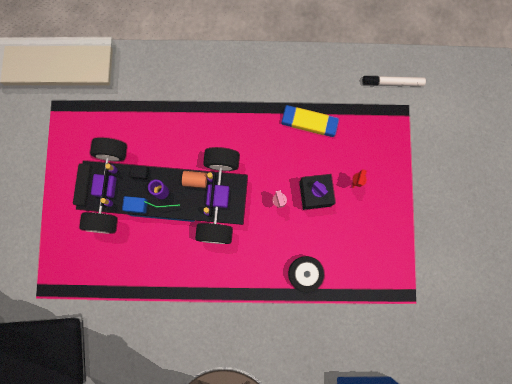

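The purple screw is in the black stand, at scene (160,200) and top (319,189). The pink screw at top (280,199) and the red one at top (361,178) are look-alikes standing outside the stand, so they are not meant. The tower is at top (157,188). Next I measure and make one crop to confirm.

```bash
python3 - <<'E'
from h import *
p=bot.get_image("top"); s=bot.get_image("scene")
for n,q in (("top",p),("scene",s)):
    C=cloud(q); hsv=cv2.cvtColor(q["pixels"],cv2.COLOR_RGB2HSV)
    pur=(hsv[...,0]>122)&(hsv[...,0]<148)&(hsv[...,1]>90)&(hsv[...,2]>50)
    for nm,(cu,cv_) in {"screw":{"top":(319,189),"scene":(160,198)}[n],"tower":{"top":(157,188),"scene":(331,165)}[n]}.items() if False else [("screw",(319,189) if n=="top" else (160,198)),("tower",(157,188) if n=="top" else (331,165))]:
        m=np.zeros_like(pur); r=18; m[cv_-r:cv_+r,cu-r:cu+r]=pur[cv_-r:cv_+r,cu-r:cu+r]
        X=C[m]; print(n,nm,m.sum(),"z pct",np.percentile(X[:,2],[5,25,50,75,95]).round(3))
        zlo,zhi=(0.082,0.12) if nm=="screw" else (0.11,0.13)
        Y=X[(X[:,2]>zlo)&(X[:,2]<zhi)]
        if len(Y)>5:
            w,V=np.linalg.eigh(np.cov(Y[:,:2].T)); print("  n",len(Y),"mean",Y.mean(0).round(4),"mid",((Y.min(0)+Y.max(0))/2).round(4),"ext",np.ptp(Y,axis=0).round(4),"ang",np.arctan2(V[1,1],V[0,1]).round(3),"sd",np.sqrt(w).round(4))
    for l,z in (("screw",.072),("tower_rim",.119),("holder",0),("thread_mouth",.074),("wheel",0),("battery",0)):
        for d in bot.place_of(q,l)[:2]:
            uv=np.array(d["centre"])[::-1]*[512,384]; print("  ",l,round(d["score"],2),at_z(q,uv,z).round(4))
a=p["pixels"][160:220,270:380]; b=p["pixels"][160:220,115:200]; c=s["pixels"][165:255,85:235]
f=lambda i,k:cv2.resize(i,None,fx=k,fy=k,interpolation=cv2.INTER_CUBIC)
a,b,c=f(a,4),f(b,4),f(c,3.6)
W=np.zeros((240+c.shape[0],800,3),np.uint8); W[:240,:440]=a; W[:240,450:790]=b; W[240:,:c.shape[1]]=c
cv2.imwrite("pics/crop.png",W[:600,:,::-1])
pickle.dump((p,s),open("p0.pkl","wb"))
E
```

```text
top screw 203 z pct [0.072 0.076 0.093 0.106 0.109]
  n 116 mean [ 0.5406 -0.2118  0.1026] mid [ 0.5417 -0.2119  0.0959] ext [0.0306 0.0313 0.0276] ang 0.826 sd [0.0038 0.0105]
top tower 274 z pct [0.051 0.079 0.104 0.118 0.121]
  n 114 mean [0.5352 0.1567 0.1179] mid [0.5363 0.1564 0.1165] ext [0.0358 0.0347 0.0125] ang 0.951 sd [0.0105 0.0116]
   screw 0.7 [[ 0.516  -0.1145  0.072 ]]
   screw 0.53 [[ 0.5425 -0.211   0.072 ]]
   tower_rim 0.85 [[0.5369 0.1576 0.119 ]]
   tower_rim 0.22 [[ 0.532  -0.2029  0.119 ]]
   holder 0.64 [[ 0.5506 -0.2124  0.    ]]
   thread_mouth 0.82 [[0.5469 0.1577 0.074 ]]
   thread_mouth 0.59 [[0.5378 0.162  0.074 ]]
   battery 0.9 [[ 0.7283 -0.1978  0.    ]]
scene screw 185 z pct [0.075 0.077 0.1   0.105 0.107]
  n 123 mean [ 0.5457 -0.2156  0.1025] mid [ 0.5451 -0.2137  0.0961] ext [0.031  0.0304 0.0219] ang 0.834 sd [0.0034 0.0103]
scene tower 509 z pct [0.058 0.076 0.096 0.112 0.119]
  n 144 mean [0.5403 0.1542 0.1161] mid [0.5383 0.1544 0.1151] ext [0.0345 0.0342 0.01  ] ang 2.54 sd [0.0097 0.0121]
   screw 0.72 [[ 0.5163 -0.1175  0.072 ]]
   screw 0.67 [[ 0.5476 -0.2137  0.072 ]]
   tower_rim 0.93 [[0.5315 0.1633 0.119 ]]
   thread_mouth 0.89 [[0.5288 0.1558 0.074 ]]
   thread_mouth 0.63 [[ 0.4476 -0.195   0.074 ]]
   wheel 0.9 [[ 0.353  -0.1903  0.    ]]
   battery 0.66 [[ 0.7328 -0.1988  0.    ]]
```

View pics/crop.png

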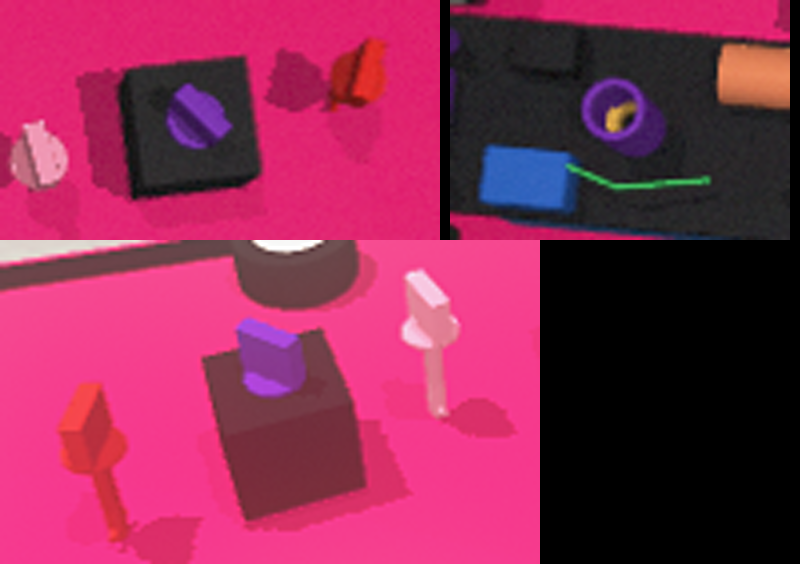

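The crop confirms it: the purple winged screw sits in the black stand, and the pink and red ones stand outside. Next I refine the poses with silhouette fits and work out the approach.

```bash
cat >> h.py <<'E'
from scipy.optimize import minimize
def proj(p,X): return cv2.projectPoints(np.array(X,float),np.array(p["rvec"],float),np.array(p["tvec"],float),np.array(p["camera_matrix"],float),np.array(p["distortion"],float))[0].reshape(-1,2)
A=np.linspace(0,2*np.pi,40); 
def cyl(r,z0,z1): return np.array([[r*np.cos(a),r*np.sin(a),z] for z in (z0,z1) for a in A])
WING=np.array([[x,y,z] for x in(-.018,.018) for y in(-.006,.006) for z in(.004,.034)]); COL=cyl(.017,0,.004)
def hull(img,p,X): cv2.fillConvexPoly(img,np.round(cv2.convexHull(proj(p,X).astype(np.float32))*16).astype(np.int32),1,shift=4)
S=4
def up(p):  # upsampled purple mask
    h=cv2.cvtColor(cv2.resize(p["pixels"],None,fx=S,fy=S,interpolation=cv2.INTER_LINEAR),cv2.COLOR_RGB2HSV)
    return ((h[...,0]>120)&(h[...,0]<150)&(h[...,1]>80)&(h[...,2]>45)).astype(np.uint8)
def fit(p,parts,x0,seed,r=25,fill=False):
    m=up(p); u,v=seed; M=np.zeros_like(m); M[(v-r)*S:(v+r)*S,(u-r)*S:(u+r)*S]=m[(v-r)*S:(v+r)*S,(u-r)*S:(u+r)*S]
    n,l,st,_=cv2.connectedComponentsWithStats(M); M=(l==1+np.argmax(st[1:,4])).astype(np.uint8)
    if fill: c=cv2.findContours(M,0,2)[0]; cv2.fillConvexPoly(M,cv2.convexHull(max(c,key=len)),1)
    q=dict(p); K=np.array(p["camera_matrix"],float).copy(); K[:2]*=S; K[0,2]+=(S-1)/2; K[1,2]+=(S-1)/2; q["camera_matrix"]=K
    def cost(x):
        I=np.zeros_like(M)
        for X in parts(x*.001): hull(I,q,X)
        return 1-(I&M).sum()/(I|M).sum()
    x0=np.array(x0)*1000; sim=np.vstack([x0]+[x0+d for d in np.diag(np.where(np.arange(len(x0))==2,60 if not fill else 8,4))])
    o=minimize(cost,x0,method="Nelder-Mead",options=dict(initial_simplex=sim,xatol=.05,fatol=1e-4)); return o.x/1000,1-o.fun
def screw_at(z):
    def f(x):
        c,s=np.cos(x[2]),np.sin(x[2]); R=np.array([[c,-s,0],[s,c,0],[0,0,1]]); return [X@R.T+[x[0],x[1],z] for X in(WING,COL)]
    return f
tower=lambda x:[cyl(.018,x[2],.119)+[x[0],x[1],0]]
E
python3 - <<'E'
from h import *
p,s=pickle.load(open("p0.pkl","rb"))
for n,q,a,b in(("top",p,(319,189),(157,188)),("scene",s,(160,198),(331,165))):
    print(n,"screw",fit(q,screw_at(.072),[.543,-.213,.83],a),"tower",fit(q,tower,[.537,.156,.05],b,fill=True))
# car long axis from dark pixels raised over the mat (chassis+wheels)
C=cloud(p); m=(C[...,2]>.02)&(C[...,1]>-.03)&(C[...,1]<.4)&(C[...,0]>.38)&(C[...,0]<.7)
print("car rect",cv2.minAreaRect(C[m][:,:2].astype(np.float32)))
T=bot.state()
d=np.array([.543,-.213,.15])-T["ee_pos"]; print("tool-frame shift cm",100*T["orientation"].T@d)
E
```

```text
top screw (array([ 0.54201151, -0.21211746,  0.8604982 ]), np.float64(0.9166422930681486)) tower (array([0.53673165, 0.15840886, 0.040142  ]), np.float64(0.9528558476881233))
scene screw (array([ 0.54019948, -0.21401617,  0.5860419 ]), np.float64(0.8089362497663115)) tower (array([0.53811024, 0.15758029, 0.050803  ]), np.float64(0.5724595279890774))
car rect ((0.5360549688339233, 0.1637302190065384), (0.394704133272171, 0.21840374171733856), 85.8636474609375)
tool-frame shift cm [-58.28197761 -60.16540283   7.67383016]
```

Top and scene agree on the screw at about (0.543, -0.213) with the wing at 0.84 rad, and on the tower at about (0.537, 0.158). Now I move above the screw and then turn.

{"fn": "move_arm", "kwargs": {
  "commands": [9, -3.9, -4, 0, 0, 0, 0, 9, -3.9, -4, 0, 0, 0, 0, 9, -3.9, -4, 0, 0, 0, 0, 9, -3.9, -4, 0, 0, 0, 0, 9, -3.9, -4, 0, 0, 0, 0]
}}

```text
time: 1.92
ee_pos: [0.35, 0.3091, 0.227]
orientation: [[-0.916, 0.402, 0.001], [0.402, 0.916, 0.001], [-0.0, 0.001, -1.0]]
wrist_force: [-0.2, 0.6, -0.1]
opening: 0.0899
```

{"fn": "move_arm", "kwargs": {
  "commands": [9, -3.9, -4, 0, 0, 0, 0, 9, -3.9, -4, 0, 0, 0, 0, 9, -3.9, -4, 0, 0, 0, 0, 9, -3.9, -4, 0, 0, 0, 0, 9, -3.9, -4, 0, 0, 0, 0]
}}

```text
time: 2.55
ee_pos: [0.4481, 0.0475, 0.2271]
orientation: [[-0.916, 0.402, 0.001], [0.402, 0.916, 0.001], [-0.001, 0.001, -1.0]]
wrist_force: [0.6, 0.8, -0.0]
opening: 0.0897
```

{"fn": "move_arm", "kwargs": {
  "commands": [9, -3.9, -4, 0, 0, 0, 0, 9, -3.9, -4, 0, 0, 0, 0, 9, -3.9, -4, 0, 0, 0, 0, 9, -3.9, -4, 0, 0, 0, 0, 9, -3.7, -4, 0, 0, 0, 0]
}}

```text
time: 3.18
ee_pos: [0.5445, -0.2132, 0.2268]
orientation: [[-0.916, 0.402, 0.001], [0.402, 0.916, 0.0], [-0.001, 0.0, -1.0]]
wrist_force: [0.9, 0.9, -0.6]
opening: 0.0897
```

{"fn": "move_arm", "kwargs": {
  "commands": [6, 0, 0, 0, 0, 0, 0.18, 6, 0, 0, 0, 0, 0, 0.18, 6, 0, 0, 0, 0, 0, 0.18, 6, 0, 0, 0, 0, 0, 0.18, 6, 0, 0, 0, 0, 0, 0.18]
}}

```text
time: 3.8
ee_pos: [0.5439, -0.2114, 0.2268]
orientation: [[-0.249, 0.969, 0.0], [0.969, 0.249, 0.0], [0.0, 0.0, -1.0]]
wrist_force: [0.6, -0.5, -0.8]
opening: 0.0605
```

{"fn": "move_arm", "kwargs": {
  "commands": [6, 0, 0, 0, 0, 0, 0.18, 6, 0, 0, 0, 0, 0, 0.18, 6, 0, 0, 0, 0, 0, 0.18, 6, 0, 0, 0, 0, 0, 0.18, 6, 0, 0, 0, 0, 0, 0.18]
}}

```text
time: 4.42
ee_pos: [0.5439, -0.2114, 0.2268]
orientation: [[0.604, 0.797, 0.0], [0.797, -0.604, 0.0], [0.0, 0.0, -1.0]]
wrist_force: [0.2, 0.2, -0.5]
opening: 0.0599
```

```bash
cat >> h.py <<'E'
def goal(xyz,yaw_y=None):
    T=bot.state(); d=100*T["orientation"].T@(np.array(xyz)-T["ee_pos"]); y=np.arctan2(T["orientation"][1,1],T["orientation"][0,1])
    print("t",T["time"],"ee",T["ee_pos"].round(4),"yaw_y",y.round(3),"tilt",np.degrees(np.arccos(-T["orientation"][2,2])).round(2),"open",round(T["opening"],4),"j7",T["joints"][6].round(2),"F",T["wrist_force"].round(2),"shift_cm",d.round(2),"rotz",None if yaw_y is None else round(y-yaw_y,3))
E
python3 -c "
from h import *
goal([.543,-.213,.08],-.726)"
```

```text
t 4.425 ee [ 0.5439 -0.2114  0.2268] yaw_y -0.649 tilt 0.02 open 0.0599 j7 0.06 F [ 0.21  0.24 -0.54] shift_cm [-0.19  0.02 14.68] rotz 0.077
```

{"fn": "move_arm", "kwargs": {
  "commands": [6, -0.2, 0, 2, 0, 0, 0.08, 6, 0, 0, 4, 0, 0, 0, 6, 0, 0, 4, 0, 0, 0, 6, 0, 0, 3, 0, 0, 0, 6, 0, 0, 1.6, 0, 0, 0]
}}

```text
time: 5.05
ee_pos: [0.5422, -0.2127, 0.0793]
orientation: [[0.662, 0.75, -0.001], [0.75, -0.662, 0.001], [-0.001, -0.002, -1.0]]
wrist_force: [-0.6, -1.2, 0.6]
opening: 0.0603
```

{"fn": "move_arm", "kwargs": {
  "commands": [0, 0, 0, 0, 0, 0, 0, 0, 0, 0, 0, 0, 0, 0, 0, 0, 0, 0, 0, 0, 0, 0, 0, 0, 0, 0, 0, 0, 0, 0, 0, 0, 0, 0, 0]
}}

```text
time: 5.68
ee_pos: [0.5428, -0.2132, 0.0811]
orientation: [[0.662, 0.75, 0.001], [0.75, -0.662, -0.0], [0.0, 0.0, -1.0]]
wrist_force: [1.0, -0.4, 0.4]
opening: 0.0147
```

{"fn": "move_arm", "kwargs": {
  "commands": [0, 0, 0, 0, 0, 0, 0, 0, 0, 0, 0, 0, 0, 0, 0, 0, 0, -0.5, 0, 0, 0, 0, 0, 0, -0.5, 0, 0, 0, 0, 0, 0, 0, 0, 0, 0]
}}

```text
time: 6.3
ee_pos: [0.5428, -0.2133, 0.0912]
orientation: [[0.662, 0.75, 0.001], [0.75, -0.662, -0.0], [0.0, 0.001, -1.0]]
wrist_force: [1.1, -0.4, -0.4]
opening: 0.0117
```

```bash
python3 -c "
from h import *
goal([.543,-.213,.08],-.726)"
```

```text
t 6.3 ee [ 0.5428 -0.2133  0.0912] yaw_y -0.723 tilt 0.04 open 0.0117 j7 0.13 F [ 1.06 -0.43 -0.36] shift_cm [ 0.03 -0.01  1.12] rotz 0.003
```

{"fn": "move_arm", "kwargs": {
  "commands": [0, 0, 0, -2.5, 0, 0, 0, 0, 0, 0, -2.5, 0, 0, 0, 0, 0, 0, -2.5, 0, 0, 0, 0, 0, 0, -2.5, 0, 0, 0, 0, 0, 0, -2.4, 0, 0, 0]
}}

```text
time: 6.92
ee_pos: [0.5425, -0.2131, 0.2155]
orientation: [[0.662, 0.75, -0.0], [0.75, -0.662, 0.0], [0.0, -0.0, -1.0]]
wrist_force: [0.5, -0.3, -0.9]
opening: 0.0117
```

{"fn": "move_arm", "kwargs": {
  "commands": [0, 2.74, -2.5, 0, 0, 0, 0, 0, 2.74, -2.5, 0, 0, 0, 0, 0, 2.74, -2.5, 0, 0, 0, 0, 0, 2.74, -2.5, 0, 0, 0, 0, 0, 2.74, -2.5, 0, 0, 0, 0]
}}

```text
time: 7.55
ee_pos: [0.5393, -0.0265, 0.2147]
orientation: [[0.662, 0.75, -0.0], [0.75, -0.662, 0.0], [0.0, -0.0, -1.0]]
wrist_force: [0.0, -0.7, -0.3]
opening: 0.0119
```

{"fn": "move_arm", "kwargs": {
  "commands": [0, 2.74, -2.5, 0, 0, 0, 0, 0, 2.74, -2.5, 0, 0, 0, 0, 0, 2.74, -2.5, 0, 0, 0, 0, 0, 2.74, -2.5, 0, 0, 0, 0, 0, 2.74, -2.5, 0, 0, 0, 0]
}}

```text
time: 8.18
ee_pos: [0.5362, 0.1589, 0.2147]
orientation: [[0.662, 0.75, -0.0], [0.75, -0.662, 0.0], [0.0, -0.0, -1.0]]
wrist_force: [0.4, 0.7, -0.2]
opening: 0.0115
```

{"fn": "move_arm", "kwargs": {
  "commands": [0, 0, 0, 0, 0, 0, -0.16, 0, 0, 0, 0, 0, 0, -0.16, 0, 0, 0, 0, 0, 0, -0.16, 0, 0, 0, 0, 0, 0, -0.16, 0, 0, 0, 0, 0, 0, -0.16]
}}

```text
time: 8.8
ee_pos: [0.5363, 0.1576, 0.2146]
orientation: [[-0.082, 0.997, -0.0], [0.997, 0.082, -0.0], [-0.0, -0.0, -1.0]]
wrist_force: [-0.4, 0.3, -0.9]
opening: 0.0123
```

{"fn": "move_arm", "kwargs": {
  "commands": [0, 0, 0, 0, 0, 0, -0.16, 0, 0, 0, 0, 0, 0, -0.16, 0, 0, 0, 0, 0, 0, -0.16, 0, 0, 0, 0, 0, 0, -0.16, 0, 0, 0, 0, 0, 0, -0.16]
}}

```text
time: 9.43
ee_pos: [0.5363, 0.1575, 0.2146]
orientation: [[-0.772, 0.636, -0.0], [0.636, 0.772, -0.0], [0.0, -0.0, -1.0]]
wrist_force: [1.0, -0.2, -0.9]
opening: 0.0121
```

{"fn": "move_arm", "kwargs": {
  "commands": [0, 0, 0, 0, 0, 0, -0.16, 0, 0, 0, 0, 0, 0, -0.16, 0, 0, 0, 0, 0, 0, -0.16, 0, 0, 0, 0, 0, 0, -0.16, 0, 0, 0, 0, 0, 0, -0.16]
}}

```text
time: 10.05
ee_pos: [0.5363, 0.1575, 0.2146]
orientation: [[-0.994, -0.111, -0.0], [-0.111, 0.994, -0.0], [0.0, -0.0, -1.0]]
wrist_force: [0.0, 1.4, -0.9]
opening: 0.0121
```

{"fn": "move_arm", "kwargs": {
  "commands": [0, 0, 0, 0, 0, 0, -0.16, 0, 0, 0, 0, 0, 0, -0.16, 0, 0, 0, 0, 0, 0, -0.16, 0, 0, 0, 0, 0, 0, -0.16, 0, 0, 0, 0, 0, 0, -0.16]
}}

```text
time: 10.68
ee_pos: [0.5363, 0.1575, 0.2145]
orientation: [[-0.613, -0.79, -0.0], [-0.79, 0.613, -0.0], [0.0, 0.0, -1.0]]
wrist_force: [-0.9, -0.4, -0.7]
opening: 0.0121
```

```bash
python3 - <<'E'
from h import *
goal([.537,.158,.2],2.49)
p=bot.get_image("top"); s=bot.get_image("scene"); pickle.dump((p,s),open("p1.pkl","wb"))
W=np.zeros((600,800,3),np.uint8)
a=cv2.resize(s["pixels"][65:215,270:400],None,fx=4,fy=4,interpolation=3); b=cv2.resize(p["pixels"][150:230,120:190],None,fx=4,fy=4,interpolation=3)
W[:,:520]=a; W[:320,520:]=b; cv2.imwrite("pics/hold.png",W[:,:,::-1])
E
```

```text
t 10.675 ee [0.5363 0.1575 0.2145] yaw_y 2.482 tilt 0.02 open 0.0121 j7 2.18 F [-0.86 -0.41 -0.67] shift_cm [-0.08 -0.02  1.45] rotz -0.008
```

View pics/hold.png

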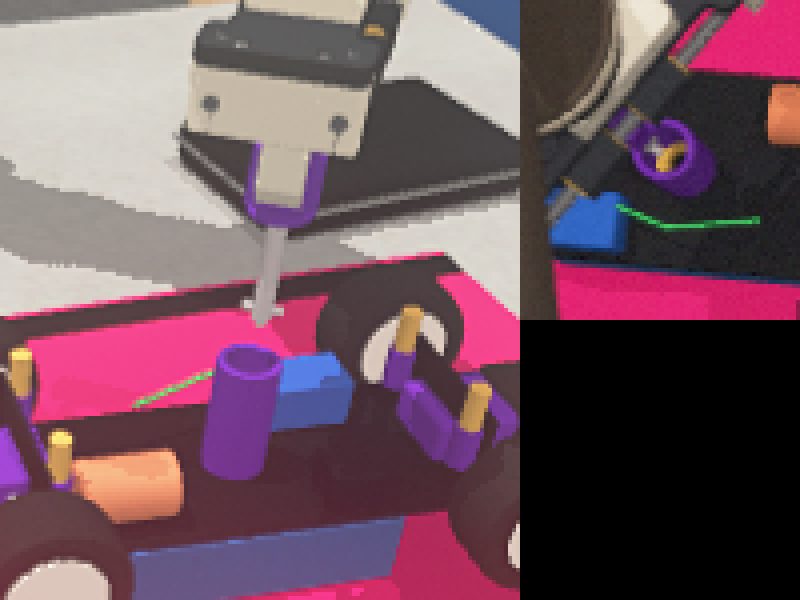

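The screw is held upright above the tower: nose tip at about scene (335,146), rim centre at about (332,156). I check the sideways offset in both cameras with a model overlay.

```bash
python3 - <<'E'
from h import *
p,s=pickle.load(open("p1.pkl","rb")); p0,s0=pickle.load(open("p0.pkl","rb"))
ee=np.array([.5363,.1575]); zo=.2145-.0092
print("nose",at_z(s,[335.2,146.2],zo-.066),"rim",at_z(s,[332.1,155.8],.119))
# tower fit in scene, mask top part only (model z .085...119 vs mask clipped at model's bottom)
W=np.zeros((600,800,3),np.uint8); k=6
def draw(q,u0,v0,w,h,tow,scr,th):
    I=cv2.resize(q["pixels"][v0:v0+h,u0:u0+w],None,fx=k,fy=k,interpolation=3).copy()
    L=lambda X,c:cv2.polylines(I,[np.round(((proj(q,X)-[u0,v0]+.5)*k-.5)).astype(np.int32)],False,c,1,cv2.LINE_AA)
    for z,r in((.119,.018),(.119,.013),(.07,.018)): L(np.c_[r*np.cos(A)+tow[0],r*np.sin(A)+tow[1],0*A+z],(255,255,0))
    for z in(.004,0): L(np.c_[.017*np.cos(A)+scr[0],.017*np.sin(A)+scr[1],0*A+zo+z],(0,255,0))
    d=np.array([np.cos(th),np.sin(th),0]); o=np.array([*scr,zo])
    for e in(-.0055,.0055):
        c,_,R,t=ray(q,[[256,192]]); hr=R[0]*e; L([o+hr,o+hr-[0,0,.055]],(0,255,0))
    L([o-[0,0,.0555]+d*.011,o-[0,0,.0555]-d*.011],(0,255,255)); L([o,o-[0,0,.066]],(0,255,0))
    return I
th=2.482-np.pi/2
a=draw(s,300,95,66,100,(.5372,.158),ee,th); b=draw(p,132,165,66,50,(.5367,.1584),ee,th); c=draw(p0,132,165,66,50,(.5367,.1584),(9,9),th)
W[:,:396]=a; W[:300,400:796]=b; W[300:,400:796]=c
cv2.imwrite("pics/ov.png",W[:,:,::-1])
E
```

```text
nose [[0.53649741 0.16002889 0.1393    ]] rim [[0.54111494 0.15387001 0.119     ]]
```

View pics/ov.png

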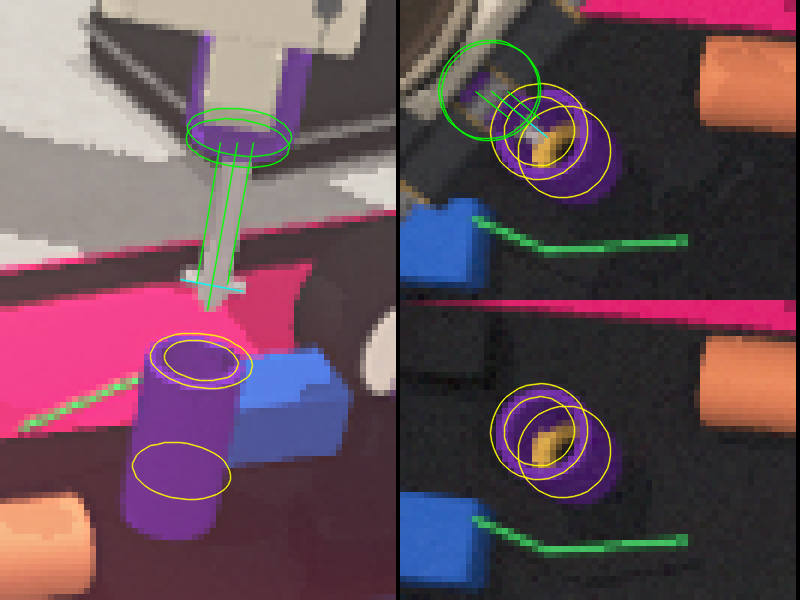

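```bash
python3 - <<'E'
from h import *
import h
p0,s0=pickle.load(open("p0.pkl","rb")); p1,s1=pickle.load(open("p1.pkl","rb"))
hs=cv2.cvtColor(s0["pixels"],cv2.COLOR_RGB2HSV); print("tower",hs[158:180:6,326:336:3].tolist(),"blue",hs[162,347],"wing",hs[193:206:4,160].tolist())
def up(p):
    q=cv2.cvtColor(cv2.resize(p["pixels"],None,fx=S,fy=S,interpolation=cv2.INTER_LINEAR),cv2.COLOR_RGB2HSV)
    return ((q[...,0]>124)&(q[...,0]<158)&(q[...,1]>105)&(q[...,2]>55)).astype(np.uint8)
h.up=up
cv2.imwrite("pics/m.png",up(s0)*255)
tz=lambda x:[cyl(.018,x[2],.119)+[x[0],x[1],0]]
for n,q,a,b in(("top",p0,(319,189),(157,188)),("scene",s0,(160,198),(331,165))):
    print(n,"screw",fit(q,screw_at(.072),[.543,-.213,.84],a),"tower",fit(q,tz,[.537,.157,.05],b,fill=True))
E
```

```text
tower [[[142, 149, 144], [138, 172, 223], [139, 163, 171], [139, 165, 190]], [[142, 151, 145], [142, 154, 144], [142, 154, 142], [142, 154, 142]], [[142, 155, 145], [142, 154, 142], [142, 154, 141], [142, 155, 140]], [[142, 157, 143], [142, 157, 141], [142, 156, 141], [141, 158, 140]]] blue [115 135 183] wing [[141, 168, 204], [148, 152, 144], [148, 156, 142], [141, 174, 218]]
top screw (array([ 0.54222693, -0.21220845,  0.84602391]), np.float64(0.9500918554807104)) tower (array([0.53642213, 0.15765346, 0.047708  ]), np.float64(0.9716529400497989))
scene screw (array([ 0.54307394, -0.21397056,  0.69169647]), np.float64(0.9246258018531718)) tower (array([0.53783223, 0.15581637, 0.05106538]), np.float64(0.7926382560528902))
```

Relative vectors from screw to tower agree across the cameras within 0.6 mm. The tower in robot coordinates is about (0.5372, 0.1567). I correct by 1.2 mm and lower while watching the force.

{"fn": "move_arm", "kwargs": {
  "commands": [0, 0, -0.12, 0, 0, 0, 0, 0, 0, 0, 0.9, 0, 0, 0, 0, 0, 0, 0.9, 0, 0, 0, 0, 0, 0, 0.4, 0, 0, 0, 0, 0, 0, 0.2, 0, 0, 0]
}}

```text
time: 11.4
ee_pos: [0.5372, 0.157, 0.1902]
orientation: [[-0.617, -0.787, -0.001], [-0.787, 0.617, -0.0], [0.001, 0.0, -1.0]]
wrist_force: [0.5, -0.9, -0.8]
opening: 0.0117
```

{"fn": "move_arm", "kwargs": {
  "commands": [0, 0, 0, 0.2, 0, 0, 0, 0, 0, 0, 0.2, 0, 0, 0, 0, 0, 0, 0.2, 0, 0, 0, 0, 0, 0, 0.2, 0, 0, 0, 0, 0, 0, 0, 0, 0, 0]
}}

```text
time: 12.02
ee_pos: [0.5373, 0.157, 0.1826]
orientation: [[-0.617, -0.787, -0.0], [-0.787, 0.617, -0.0], [0.0, 0.0, -1.0]]
wrist_force: [0.2, -0.3, -1.0]
opening: 0.0117
```

```bash
python3 -c "
from h import *
goal([.5372,.1567,.1412],2.49)"
```

```text
t 12.025 ee [0.5373 0.157  0.1826] yaw_y 2.477 tilt 0.01 open 0.0117 j7 2.19 F [ 0.19 -0.28 -1.02] shift_cm [ 0.03 -0.01  4.14] rotz -0.013
```

{"fn": "move_arm", "kwargs": {
  "commands": [0, 0, 0, 0.6, 0, 0, 0, 0, 0, 0, 0.6, 0, 0, 0, 0, 0, 0, 0.6, 0, 0, 0, 0, 0, 0, 0.6, 0, 0, 0, 0, 0, 0, 0.6, 0, 0, 0]
}}

```text
time: 12.65
ee_pos: [0.5374, 0.157, 0.1523]
orientation: [[-0.617, -0.787, -0.0], [-0.787, 0.617, -0.0], [0.0, 0.0, -1.0]]
wrist_force: [-0.1, -0.6, -0.2]
opening: 0.0122
```

{"fn": "move_arm", "kwargs": {
  "commands": [0, 0, 0, 0.2, 0, 0, 0, 0, 0, 0, 0.2, 0, 0, 0, 0, 0, 0, 0.2, 0, 0, 0, 0, 0, 0, 0.1, 0, 0, 0, 0, 0, 0, 0.1, 0, 0, 0]
}}

```text
time: 13.28
ee_pos: [0.5374, 0.157, 0.1447]
orientation: [[-0.617, -0.787, 0.0], [-0.787, 0.617, 0.0], [-0.0, -0.0, -1.0]]
wrist_force: [-0.0, -1.0, -0.4]
opening: 0.0116
```

{"fn": "move_arm", "kwargs": {
  "commands": [0, 0, 0, 0.05, 0, 0, 0, 0, 0, 0, 0.05, 0, 0, 0, 0, 0, 0, 0.05, 0, 0, 0, 0, 0, 0, 0.05, 0, 0, 0, 0, 0, 0, 0.05, 0, 0, 0]
}}

```text
time: 13.9
ee_pos: [0.5375, 0.1566, 0.1422]
orientation: [[-0.617, -0.787, 0.0], [-0.787, 0.617, -0.0], [0.0, -0.0, -1.0]]
wrist_force: [-1.1, -2.0, 0.6]
opening: 0.0118
```

{"fn": "move_arm", "kwargs": {
  "commands": [0, 0, 0, 0.05, 0, 0, 0, 0, 0, 0, 0.02, 0, 0, 0, 0, 0, 0, 0.02, 0, 0, 0, 0, 0, 0, 0.01, 0, 0, 0, 0, 0, 0, 0, 0, 0, 0]
}}

```text
time: 14.52
ee_pos: [0.5374, 0.1567, 0.1412]
orientation: [[-0.617, -0.787, -0.0], [-0.787, 0.617, -0.0], [0.0, -0.0, -1.0]]
wrist_force: [-0.6, -2.9, 2.0]
opening: 0.0117
```

Contact is felt at the expected height (TCP 0.1412, which puts the collar 13 mm over the rim). I loosen the grip slightly so only gravity presses, and sweep clockwise, watching the collar height by camera.

{"fn": "move_arm", "kwargs": {
  "commands": [1.45, 0, 0, 0, 0, 0, 0, 1.45, 0, 0, 0, 0, 0, 0, 1.45, 0, 0, 0, 0, 0, 0, 1.45, 0, 0, 0, 0, 0, 0, 1.45, 0, 0, 0, 0, 0, 0]
}}

```text
time: 15.15
ee_pos: [0.5374, 0.1571, 0.1412]
orientation: [[-0.617, -0.787, -0.0], [-0.787, 0.617, 0.0], [-0.0, 0.0, -1.0]]
wrist_force: [-0.0, 0.0, 0.2]
opening: 0.0145
```

```bash
cat >> h.py <<'E'
def prof(tow=(.5378,.1558)):
    s=bot.get_image("scene"); R,t=P(s); h=cv2.cvtColor(s["pixels"],cv2.COLOR_RGB2HSV).astype(int)
    ok=(h[...,0]>124)&(h[...,0]<158)&(h[...,1]>105)&(h[...,2]>55)
    e=R[0]*[1,1,0]; e/=np.linalg.norm(e)
    for o in (-.012,.012):
        Z=np.arange(.112,.150,.001); uv=proj(s,np.c_[tow[0]+e[0]*o+0*Z,tow[1]+e[1]*o+0*Z,Z]).round().astype(int)
        print("z.112+1mm:",o,"".join("#" if ok[v,u] else "." for u,v in uv))
    return s
E
python3 - <<'E'
from h import *
goal([.5372,.1567,.1412],2.49); s=prof()
cv2.imwrite("pics/c1.png",cv2.resize(s["pixels"][110:200,290:370],None,fx=6,fy=6,interpolation=3)[:,:,::-1])
E
```

```text
t 15.15 ee [0.5374 0.1571 0.1412] yaw_y 2.477 tilt 0.01 open 0.0145 j7 2.2 F [-0.02  0.04  0.19] shift_cm [ 0.04 -0.01  0.  ] rotz -0.013
z.112+1mm: -0.012 ############################..........
z.112+1mm: 0.012 ########################......########
```

View pics/c1.png

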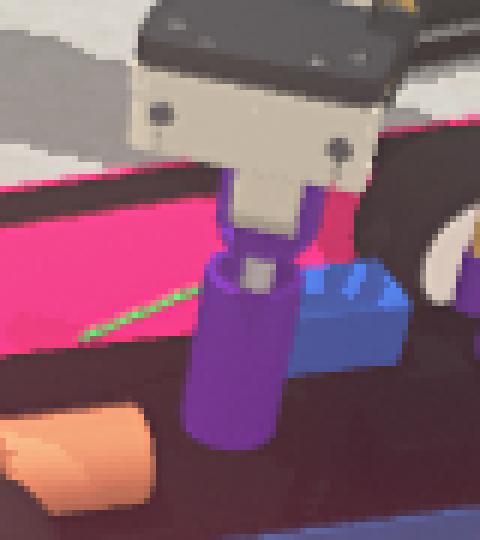

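The collar stands above the rim, with the grey shank visible at about scene (333,156). I use that grey patch to detect the drop.

{"fn": "move_arm", "kwargs": {
  "commands": [1.45, 0, 0, 0, 0, 0, 0.05, 1.45, 0, 0, 0, 0, 0, 0.05, 1.45, 0, 0, 0, 0, 0, 0.05, 1.45, 0, 0, 0, 0, 0, 0.05, 1.45, 0, 0, 0, 0, 0, 0.05]
}}

```text
time: 15.82
ee_pos: [0.5374, 0.1569, 0.1412]
orientation: [[-0.793, -0.609, -0.0], [-0.609, 0.793, 0.0], [0.0, 0.0, -1.0]]
wrist_force: [0.5, 0.5, -0.5]
opening: 0.0144
```

{"fn": "move_arm", "kwargs": {
  "commands": [1.45, 0, 0, 0, 0, 0, 0.05, 1.45, 0, 0, 0, 0, 0, 0.05, 1.45, 0, 0, 0, 0, 0, 0.05, 1.45, 0, 0, 0, 0, 0, 0.05, 1.45, 0, 0, 0, 0, 0, 0.05]
}}

```text
time: 16.45
ee_pos: [0.5374, 0.157, 0.1412]
orientation: [[-0.919, -0.393, -0.0], [-0.393, 0.919, 0.0], [-0.0, 0.0, -1.0]]
wrist_force: [-0.7, -0.6, -0.1]
opening: 0.0142
```

```bash
cat >> h.py <<'E'
def chk():
    goal([.5372,.1567,.1412],2.49); s=prof(); h=cv2.cvtColor(s["pixels"],cv2.COLOR_RGB2HSV)[148:162,326:341]
    print("grey",((h[8-4:10,3:12,1]<60)&(h[4:10,3:12,2]>90)).sum(), "moment",bot.state()["moment"].round(2)); return s
E
python3 -c "
from h import *
chk()"
```

```text
t 16.45 ee [0.5374 0.157  0.1412] yaw_y 1.975 tilt 0.0 open 0.0142 j7 1.76 F [-0.67 -0.6  -0.11] shift_cm [ 0.03 -0.02  0.  ] rotz -0.515
z.112+1mm: -0.012 ############################..........
z.112+1mm: 0.012 ######################################
grey 24 moment [ 0.05  0.06 -0.01]
```

Grey is still visible, so it has not dropped. I continue.

{"fn": "move_arm", "kwargs": {
  "commands": [1.45, 0, 0, 0, 0, 0, 0.05, 1.45, 0, 0, 0, 0, 0, 0.05, 1.45, 0, 0, 0, 0, 0, 0.05, 1.45, 0, 0, 0, 0, 0, 0.05, 1.45, 0, 0, 0, 0, 0, 0.05]
}}

```text
time: 17.12
ee_pos: [0.5374, 0.1571, 0.1413]
orientation: [[-0.988, -0.155, 0.0], [-0.155, 0.988, 0.0], [-0.0, 0.0, -1.0]]
wrist_force: [0.3, 0.4, -0.1]
opening: 0.0146
```

{"fn": "move_arm", "kwargs": {
  "commands": [1.45, 0, 0, 0, 0, 0, 0.05, 1.45, 0, 0, 0, 0, 0, 0.05, 1.45, 0, 0, 0, 0, 0, 0.05, 1.45, 0, 0, 0, 0, 0, 0.05, 1.45, 0, 0, 0, 0, 0, 0.05]
}}

```text
time: 17.75
ee_pos: [0.5375, 0.157, 0.1413]
orientation: [[-0.996, 0.094, 0.0], [0.094, 0.996, 0.0], [-0.0, 0.0, -1.0]]
wrist_force: [0.2, 0.0, 0.3]
opening: 0.015
```

```bash
python3 -c "
from h import *
chk()"
```

```text
t 17.75 ee [0.5375 0.157  0.1413] yaw_y 1.476 tilt 0.01 open 0.015 j7 1.33 F [0.23 0.04 0.35] shift_cm [ 0.02 -0.04  0.01] rotz -1.014
z.112+1mm: -0.012 ############################..........
z.112+1mm: 0.012 ######################################
grey 1 moment [ 0.08 -0.07 -0.  ]
```

```bash
python3 -c "
from h import *
s=bot.get_image('scene'); cv2.imwrite('pics/c2.png',cv2.resize(s['pixels'][110:200,290:370],None,fx=6,fy=6,interpolation=3)[:,:,::-1])"
```

```text
(no output)
```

View pics/c2.png

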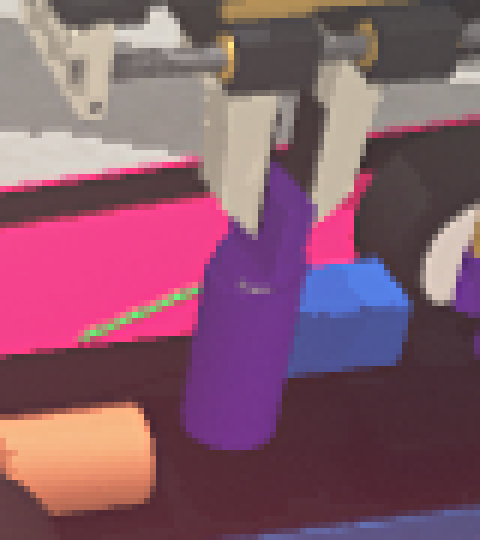

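Dropped: the collar now sits just above the rim, with a thin gap at crop (255,287). I lower the fingers 1 cm along the wing and turn clockwise.

{"fn": "move_arm", "kwargs": {
  "commands": [1.45, 0, 0, 0.4, 0, 0, 0, 1.45, 0, 0, 0.4, 0, 0, 0, 1.45, 0, 0, 0.2, 0, 0, 0, 1.45, 0, 0, 0, 0, 0, 0.05, 1.45, 0, 0, 0, 0, 0, 0.05]
}}

```text
time: 18.48
ee_pos: [0.5373, 0.1569, 0.131]
orientation: [[-0.981, 0.194, -0.0], [0.194, 0.981, -0.0], [0.0, -0.0, -1.0]]
wrist_force: [-0.3, -1.1, 0.1]
opening: 0.0146
```

{"fn": "move_arm", "kwargs": {
  "commands": [1.45, 0, 0, 0, 0, 0, 0.05, 1.45, 0, 0, 0, 0, 0, 0.05, 1.45, 0, 0, 0, 0, 0, 0.05, 1.45, 0, 0, 0, 0, 0, 0.05, 1.45, 0, 0, 0, 0, 0, 0.05]
}}

```text
time: 19.1
ee_pos: [0.5373, 0.1569, 0.131]
orientation: [[-0.903, 0.431, -0.0], [0.431, 0.903, -0.0], [0.0, -0.0, -1.0]]
wrist_force: [0.0, -0.9, -1.0]
opening: 0.0145
```

{"fn": "move_arm", "kwargs": {
  "commands": [1.45, 0, 0, 0, 0, 0, 0.05, 1.45, 0, 0, 0, 0, 0, 0.05, 1.45, 0, 0, 0, 0, 0, 0.05, 1.45, 0, 0, 0, 0, 0, 0.05, 1.45, 0, 0, 0, 0, 0, 0.05]
}}

```text
time: 19.73
ee_pos: [0.5373, 0.1569, 0.131]
orientation: [[-0.768, 0.641, -0.0], [0.641, 0.768, -0.0], [0.0, -0.0, -1.0]]
wrist_force: [-0.9, 0.6, 0.5]
opening: 0.0143
```

```bash
python3 -c "
from h import *
chk()"
```

```text
t 19.725 ee [0.5373 0.1569 0.131 ] yaw_y 0.876 tilt 0.02 open 0.0143 j7 0.84 F [-0.87  0.6   0.48] shift_cm [-0.01 -0.03 -1.02] rotz -1.614
z.112+1mm: -0.012 ##################....................
z.112+1mm: 0.012 ###########...........................
grey 1 moment [-0.03 -0.04  0.05]
```

{"fn": "move_arm", "kwargs": {
  "commands": [1.45, 0, 0, 0, 0, 0, 0.05, 1.45, 0, 0, 0, 0, 0, 0.05, 1.45, 0, 0, 0, 0, 0, 0.05, 1.45, 0, 0, 0, 0, 0, 0.03, 1.45, 0, 0, 0, 0, 0, 0.03]
}}

```text
time: 20.4
ee_pos: [0.5374, 0.157, 0.1312]
orientation: [[-0.618, 0.786, -0.0], [0.786, 0.618, 0.0], [0.0, -0.0, -1.0]]
wrist_force: [-0.1, 0.1, -0.4]
opening: 0.0146
```

```bash
cat > m.py <<'E'
from h import *
for i in range(6):
    bot.get_image("top"); T=bot.state(); print(T["wrist_force"].round(1),T["moment"].round(3),round(T["opening"],4))
chk()
E
python3 m.py
```

```text
[ 0.3 -0.5 -0.2] [-0.066 -0.043 -0.011] 0.0144
[ 0.2 -0.7  1. ] [-0.071  0.039  0.008] 0.0147
[0.8 0.7 0.4] [-0.075 -0.011 -0.022] 0.0143
[-0.  -1.4  0.7] [-0.052  0.039  0.043] 0.0142
[-0.2 -0.1 -0.7] [-0.013 -0.006 -0.031] 0.0142
[ 0.2 -0.5 -0.1] [-0.042 -0.006  0.003] 0.0144
t 20.7 ee [0.5374 0.157  0.1313] yaw_y 0.667 tilt 0.01 open 0.0144 j7 0.67 F [ 0.25 -0.53 -0.06] shift_cm [-0.01 -0.04 -0.99] rotz -1.823
z.112+1mm: -0.012 ##################....................
z.112+1mm: 0.012 ###########...........................
grey 3 moment [-0.02 -0.    0.02]
```

{"fn": "move_arm", "kwargs": {
  "commands": [1.45, 0, 0, 0, 0, 0, 0.03, 1.45, 0, 0, 0, 0, 0, 0.03, 1.45, 0, 0, 0, 0, 0, 0.03, 1.45, 0, 0, 0, 0, 0, 0.03, 1.45, 0, 0, 0, 0, 0, 0.03]
}}

```text
time: 21.38
ee_pos: [0.5374, 0.157, 0.1312]
orientation: [[-0.492, 0.87, -0.0], [0.87, 0.492, -0.0], [0.0, -0.0, -1.0]]
wrist_force: [-0.8, -0.4, -0.5]
opening: 0.0144
```

```bash
python3 m.py
```

```text
[ 0.1  0.6 -0.2] [-0.039 -0.01   0.009] 0.0146
[-0.5  0.6  0.1] [-0.087  0.046  0.012] 0.0145
[ 0.3 -0.1  0.2] [-0.049  0.035 -0.013] 0.0147
[ 0.1  0.3 -0.2] [-0.056 -0.009 -0.017] 0.0146
[-0.7  0.  -0.7] [-0.102  0.031  0.024] 0.0147
[-0.5  0.8 -0. ] [-0.066  0.032  0.069] 0.0141
t 21.675 ee [0.5374 0.157  0.1312] yaw_y 0.517 tilt 0.01 open 0.0141 j7 0.55 F [-0.49  0.76 -0.02] shift_cm [-0.01 -0.03 -1.  ] rotz -1.973
z.112+1mm: -0.012 ##########################.........###
z.112+1mm: 0.012 ##############........................
grey 4 moment [-0.08 -0.    0.03]
```

{"fn": "move_arm", "kwargs": {
  "commands": [1.45, 0, 0, 0, 0, 0, 0.03, 1.45, 0, 0, 0, 0, 0, 0.03, 1.45, 0, 0, 0, 0, 0, 0.03, 1.45, 0, 0, 0, 0, 0, 0.03, 1.45, 0, 0, 0, 0, 0, 0.03]
}}

```text
time: 22.35
ee_pos: [0.5374, 0.157, 0.1312]
orientation: [[-0.357, 0.934, -0.0], [0.934, 0.357, -0.0], [-0.0, -0.0, -1.0]]
wrist_force: [0.4, -0.4, -0.4]
opening: 0.0143
```

```bash
python3 m.py
```

```text
[ 0.1 -0.   0.5] [-0.029  0.077  0.002] 0.0147
[-0.2  0.  -0.8] [-0.057  0.038 -0.019] 0.0142
[-0.1 -0.6 -0.8] [-0.058  0.039 -0.011] 0.0142
[ 0.  -0.7 -0. ] [-0.043  0.01  -0.006] 0.0145
[0.4 0.1 0.3] [-0.012  0.029 -0.02 ] 0.0144
[ 0.8 -0.1 -0.5] [-0.044  0.027  0.01 ] 0.0147
t 22.65 ee [0.5374 0.157  0.1312] yaw_y 0.367 tilt 0.0 open 0.0147 j7 0.42 F [ 0.79 -0.1  -0.5 ] shift_cm [-0.02 -0.03 -1.  ] rotz -2.123
z.112+1mm: -0.012 ######################################
z.112+1mm: 0.012 ##############........................
grey 4 moment [-0.06  0.01 -0.03]
```

{"fn": "move_arm", "kwargs": {
  "commands": [1.45, 0, 0, 0, 0, 0, 0.03, 1.45, 0, 0, 0, 0, 0, 0.03, 1.45, 0, 0, 0, 0, 0, 0.03, 1.45, 0, 0, 0, 0, 0, 0.03, 1.45, 0, 0, 0, 0, 0, 0.03]
}}

```text
time: 23.32
ee_pos: [0.5374, 0.157, 0.1312]
orientation: [[-0.213, 0.977, -0.0], [0.977, 0.213, -0.0], [0.0, -0.0, -1.0]]
wrist_force: [-0.6, 0.3, -0.3]
opening: 0.0146
```

```bash
python3 m.py; python3 -c "
from h import *
s=bot.get_image('scene'); cv2.imwrite('pics/c3.png',cv2.resize(s['pixels'][110:200,290:370],None,fx=6,fy=6,interpolation=3)[:,:,::-1])"
```

```text
[-0.6 -1.1  0.1] [-0.148  0.119  0.041] 0.0146
[-0.   0.3  0.3] [-0.025  0.127 -0.037] 0.0149
[-0.4  0.4  0.5] [-0.019  0.103 -0.03 ] 0.0142
[0.4 0.  1.4] [-0.048  0.061 -0.058] 0.0145
[-0.9  0.4  0.3] [-0.032  0.038 -0.051] 0.0141
[0.5 0.2 0.3] [-0.05   0.108 -0.03 ] 0.0148
t 23.625 ee [0.5374 0.157  0.1313] yaw_y 0.217 tilt 0.0 open 0.0148 j7 0.3 F [0.54 0.2  0.34] shift_cm [-0.02 -0.03 -0.99] rotz -2.273
z.112+1mm: -0.012 ######################################
z.112+1mm: 0.012 ##############........................
grey 5 moment [-0.06  0.06  0.01]
```

View pics/c3.png

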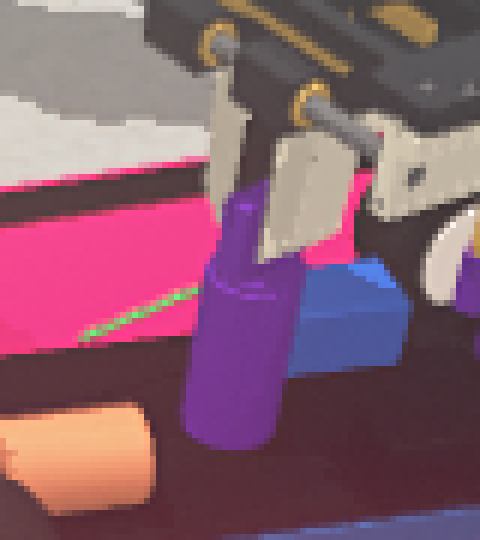

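The collar now appears to be at the rim, and the wing still turns freely. I continue toward the stop.

{"fn": "move_arm", "kwargs": {
  "commands": [1.45, 0, 0, 0, 0, 0, 0.02, 1.45, 0, 0, 0, 0, 0, 0.02, 1.45, 0, 0, 0, 0, 0, 0.02, 1.45, 0, 0, 0, 0, 0, 0.02, 1.45, 0, 0, 0, 0, 0, 0.02]
}}

```text
time: 24.35
ee_pos: [0.5374, 0.157, 0.1312]
orientation: [[-0.115, 0.993, 0.0], [0.993, 0.115, 0.0], [0.0, 0.0, -1.0]]
wrist_force: [-0.5, 1.0, 1.1]
opening: 0.0145
```

```bash
python3 m.py
```

```text
[0.  0.2 1.3] [-0.039  0.205  0.037] 0.0142
[0.6 0.8 0.8] [ 0.057  0.137 -0.009] 0.0145
[0.1 0.2 0.2] [ 0.01   0.138 -0.04 ] 0.0146
[-1.   1.   0.3] [0.003 0.133 0.033] 0.0144
[-0.   0.9  0.9] [0.024 0.172 0.002] 0.0147
[-0.1  0.9 -0.1] [0.059 0.095 0.031] 0.0148
t 24.65 ee [0.5374 0.157  0.1312] yaw_y 0.117 tilt 0.0 open 0.0148 j7 0.22 F [-0.11  0.9  -0.15] shift_cm [-0.03 -0.02 -1.  ] rotz -2.373
z.112+1mm: -0.012 ######################################
z.112+1mm: 0.012 ##############........................
grey 5 moment [0.06 0.11 0.04]
```

{"fn": "move_arm", "kwargs": {
  "commands": [1.45, 0, 0, 0, 0, 0, 0.02, 1.45, 0, 0, 0, 0, 0, 0.02, 1.45, 0, 0, 0, 0, 0, 0.02, 1.45, 0, 0, 0, 0, 0, 0.02, 1.45, 0, 0, 0, 0, 0, 0.02]
}}

```text
time: 25.32
ee_pos: [0.5375, 0.157, 0.1312]
orientation: [[-0.016, 1.0, 0.0], [1.0, 0.016, -0.0], [-0.0, 0.0, -1.0]]
wrist_force: [0.8, 1.3, 0.7]
opening: 0.0146
```

```bash
python3 m.py
```

```text
[0.3 0.4 1.2] [-0.009  0.15   0.085] 0.0143
[-0.2  0.3  0.5] [0.035 0.071 0.091] 0.0146
[0.5 0.6 1.1] [-0.028  0.112  0.108] 0.0148
[0.3 0.  0.6] [0.041 0.107 0.15 ] 0.0145
[ 0.3 -0.3  0.1] [-0.015  0.062  0.137] 0.015
[ 0.2  0.7 -0.3] [-0.022  0.13   0.138] 0.0146
t 25.625 ee [0.5374 0.157  0.1312] yaw_y 0.017 tilt 0.0 open 0.0146 j7 0.14 F [ 0.2   0.7  -0.28] shift_cm [-0.02 -0.02 -1.  ] rotz -2.473
z.112+1mm: -0.012 ######################################
z.112+1mm: 0.012 ##############........................
grey 5 moment [-0.05  0.06  0.15]
```

A clear clockwise resistance of about 0.12 Nm came up, so I stop there. I back off slightly, open, lift away and check the seat by camera.

{"fn": "move_arm", "kwargs": {
  "commands": [1.5, 0, 0, 0, 0, 0, -0.05, 1.8, 0, 0, 0, 0, 0, -0.03, 2.5, 0, 0, 0, 0, 0, 0, 4, 0, 0, 0, 0, 0, 0, 4, 0, 0, 0, 0, 0, 0]
}}

```text
time: 26.3
ee_pos: [0.5374, 0.157, 0.1312]
orientation: [[-0.096, 0.995, -0.0], [0.995, 0.096, -0.0], [-0.0, -0.0, -1.0]]
wrist_force: [0.7, -0.1, -0.2]
opening: 0.0384
```

{"fn": "move_arm", "kwargs": {
  "commands": [4, 0, 0, -1, 0, 0, 0, 4, 0, 0, -3, 0, 0, 0, 4, 0, 0, -5, 0, 0, 0, 4, -5, 0, 0, 0, 0, 0, 4, 0, 0, 0, 0, 0, 0]
}}

```text
time: 26.92
ee_pos: [0.5429, 0.1029, 0.223]
orientation: [[-0.091, 0.996, 0.002], [0.996, 0.091, -0.0], [-0.001, 0.002, -1.0]]
wrist_force: [0.4, 1.3, 0.4]
opening: 0.0399
```

```bash
python3 - <<'E'
from h import *
import h
goal([.5374,.157,.131],0.1)
def up(p):
    q=cv2.cvtColor(cv2.resize(p["pixels"],None,fx=S,fy=S,interpolation=cv2.INTER_LINEAR),cv2.COLOR_RGB2HSV)
    return ((q[...,0]>124)&(q[...,0]<158)&(q[...,1]>105)&(q[...,2]>55)).astype(np.uint8)
h.up=up
s=bot.get_image("scene"); p=bot.get_image("top"); pickle.dump((p,s),open("p2.pkl","wb"))
for n,q,sd in(("scene",s,(332,158)),("top",p,(155,186))):
    X,Y=(.5378,.1558) if n=="scene" else (.5364,.1577)
    for z in np.arange(.117,.127,.001):
        def parts(x,z=z): return screw_at(z)(np.array([x[0],x[1],x[2]]))+[cyl(.018,.050,.119)+[X,Y,0]]
        o=fit(q,parts,[X,Y,-1.43],sd,r=32); print(n,round(z*1000),o[0].round(4),round(o[1],4))
W=np.zeros((500,800,3),np.uint8)
W[:500,:420]=cv2.resize(s["pixels"][110:193,300:370],(420,500),interpolation=3); W[:360,430:790]=cv2.resize(p["pixels"][160:220,125:185],(360,360),interpolation=3)
cv2.imwrite("pics/end.png",W[:,:,::-1])
E
```

```text
t 26.925 ee [0.5429 0.1029 0.223 ] yaw_y 0.091 tilt 0.14 open 0.0399 j7 0.2 F [0.42 1.25 0.43] shift_cm [ 5.44 -0.08  9.2 ] rotz -0.009
scene 117 [ 0.5342  0.1582 -1.1512] 0.948
scene 118 [ 0.5357  0.1573 -1.1504] 0.9477
scene 119 [ 0.5372  0.1565 -1.1497] 0.9476
scene 120 [ 0.5386  0.1555 -1.1487] 0.9473
scene 121 [ 0.5403  0.1546 -1.1411] 0.9471
scene 122 [ 0.541   0.1536 -1.1685] 0.9447
scene 123 [ 0.543   0.1528 -1.1368] 0.9465
scene 124 [ 0.5446  0.1519 -1.1317] 0.9464
scene 125 [ 0.5457  0.1512 -1.1266] 0.9462
scene 126 [ 0.5474  0.1502 -1.1228] 0.9461
top 117 [ 0.5364  0.1577 -1.43  ] 0.0
top 118 [ 0.5364  0.1577 -1.43  ] 0.0
top 119 [ 0.5364  0.1577 -1.43  ] 0.0
top 120 [ 0.5364  0.1577 -1.43  ] 0.0
top 121 [ 0.5364  0.1577 -1.43  ] 0.0
top 122 [ 0.5364  0.1577 -1.43  ] 0.0
top 123 [ 0.5364  0.1577 -1.43  ] 0.0
top 124 [ 0.5364  0.1577 -1.43  ] 0.0
top 125 [ 0.5364  0.1577 -1.43  ] 0.0
top 126 [ 0.5364  0.1577 -1.43  ] 0.0
```

View pics/end.png

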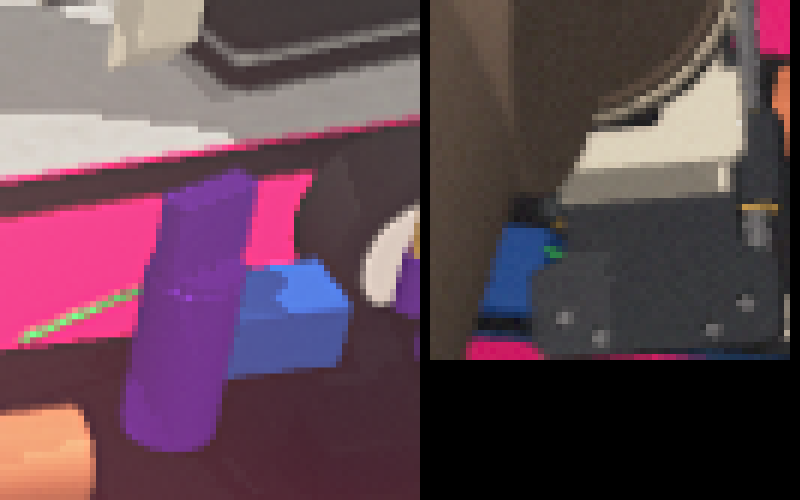

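The screw is upright on the tower and the fits put it near home. The arm hides it from the top camera, so I move aside for a second reading of height and wing angle.

{"fn": "move_arm", "kwargs": {
  "commands": [4, -5, 0, 0, 0, 0, 0, 4, -5, 0, 0, 0, 0, 0, 4, -5, 0, 0, 0, 0, 0, 4, -2, 0, 0, 0, 0, 0, 4, 0, 0, 0, 0, 0, 0]
}}

```text
time: 27.65
ee_pos: [0.5587, -0.0628, 0.2212]
orientation: [[-0.095, 0.996, -0.0], [0.996, 0.095, -0.0], [-0.0, -0.0, -1.0]]
wrist_force: [0.1, 0.4, -0.5]
opening: 0.0398
```

```bash
python3 - <<'E'
from h import *
import h
def up(p):
    q=cv2.cvtColor(cv2.resize(p["pixels"],None,fx=S,fy=S,interpolation=cv2.INTER_LINEAR),cv2.COLOR_RGB2HSV)
    return ((q[...,0]>124)&(q[...,0]<158)&(q[...,1]>105)&(q[...,2]>55)).astype(np.uint8)
h.up=up
goal([.5374,.157,.131],0.1)
s=bot.get_image("scene"); p=bot.get_image("top"); pickle.dump((p,s),open("p3.pkl","wb"))
X,Y=.5364,.1577
for z in (.118,.119,.120,.121,.122,.123): print(z,fit(p,lambda x:screw_at(z)(x)+[cyl(.018,.048,.119)+[X,Y,0]],[X,Y,-1.3],(155,187),r=26))
p0,s0=pickle.load(open("p0.pkl","rb"))
for n,new,old,sn,so in(("top",p,p0,(155,185),(319,189)),("scene",s,s0,(333,150),(160,198))):
    for nm,q,(u,v),zt in(("now",new,sn,.153),("stand",old,so,.106)):
        C=cloud(q)[v-20:v+20,u-20:u+20]; m=up(q)[::S,::S][v-20:v+20,u-20:u+20]>0; Z=C[m][:,2]
        Z=Z[abs(Z-zt)<.008]; Zs=np.sort(Z); print(n,nm,len(Z),"top z pct50/80/95 -expected mm",(1000*(np.percentile(Z,[50,80,95])-zt)).round(2), "hist",np.histogram((Z-zt)*1000,bins=np.arange(-8,9))[0])
cv2.imwrite("pics/end2.png",cv2.resize(p["pixels"][160:220,125:185],(540,540),interpolation=3)[:,:,::-1])
E
```

```text
t 27.65 ee [ 0.5587 -0.0628  0.2212] yaw_y 0.095 tilt 0.02 open 0.0398 j7 0.51 F [ 0.09  0.43 -0.5 ] shift_cm [22.08 -0.04  9.01] rotz -0.005
0.118 (array([ 0.53596608,  0.15927911, -1.31321547]), np.float64(0.48455804046858364))
0.119 (array([ 0.53587582,  0.15895366, -1.28570176]), np.float64(0.4845305832147937))
0.12 (array([ 0.53576085,  0.15883806, -1.27669026]), np.float64(0.4838652482269503))
0.121 (array([ 0.53563398,  0.15865737, -1.27495242]), np.float64(0.4837852206273259))
0.122 (array([ 0.53535199,  0.15822327, -1.28881206]), np.float64(0.48453608247422686))
0.123 (array([ 0.53508278,  0.1581189 , -1.31188736]), np.float64(0.48439162823696347))
top now 98 top z pct50/80/95 -expected mm [0.29 1.98 2.98] hist [ 1  1  1  2  3  5 18 12 21 18 12  4  0  0  0  0]
top stand 92 top z pct50/80/95 -expected mm [-0.13  2.31  3.31] hist [ 0  2  4  2  4  7 15 16 10  8 16  8  0  0  0  0]
scene now 96 top z pct50/80/95 -expected mm [-0.9   0.38  1.24] hist [10  5  7  5  6  6  7 19 20 11  0  0  0  0  0  0]
scene stand 121 top z pct50/80/95 -expected mm [-0.88  0.07  0.91] hist [ 9  5 11  6  8  6 14 35 24  3  0  0  0  0  0  0]
```

View pics/end2.png

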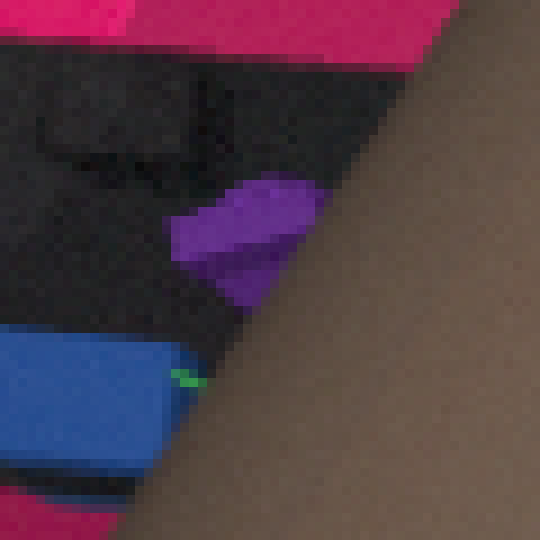

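Three checks agree:
- **Depth:** the wing-top height against the in-stand reference gives a collar-to-rim offset of about 0.1 ± 0.4 mm.
- **Angle:** the wing is at about -1.29 rad, at least about 1.2 rad past the start.
- **Feel:** a clear resistance came up at the end of the turn.

The arm is clear of everything, so I hand in.

```bash
python3 -c "
from station import bot
print(bot.job_done())"
```

```text
the job is handed in; nothing more can be done
None
```

I took the purple screw out of the black stand, lowered it into the tower and turned it clockwise until it resisted. I then let go, moved the arm clear and handed the job in at about 28 s of the 72 s. No verdict was reported.

- **Drop into the starts:** I felt the ledge at the expected height, with the collar 13 mm over the rim. I then loosened the fingers so only the screw's own weight pressed. It fell into the starts during a slow clockwise sweep.
- **Forces:** every wrist reading stayed under about 3 N. The turn stopped at about 0.12 Nm of resistance, after which I backed off and released.
- **Seat:** the wing-top height, compared with its height in the stand, puts the collar within about 0.5 mm of the rim. The wing's angle means about 1.2 rad or more turned past the starts. The screw looks upright and centred in the scene picture.
- **Weaker or failed checks:**
  - The last top-camera silhouette fit failed (overlap only 0.48) because the arm still covered part of the screw.
  - The scene-camera fit cannot separate height from sideways position and put the wing angle about 0.15 rad off the top view.
  - I did not confirm the hard stop with a second, firmer grip.
- **Battery and wheel:** I did not touch either, but I did not measure their positions again at the end.

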